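# Put the bare hole saws away in their tray

## Robot

A 7-joint arm with a two-finger parallel gripper is mounted at the origin on a cart in front of the work surface, level with it; the furniture and walls round the work are solid. World frame = base frame: x ahead of the robot, y to its left, z up, the work surface at z = 0. Lengths are in m, angles in rad, forces in N, time in s.
With the tool pointing down it reaches from about 0.4 to 0.85 m from the base axis. Payload 4.5 kg.
Tool frame: the origin (TCP) lies at the very end of the fingers, on their centre line; the grasp point (between the pads) lies 19 mm behind it (r.grip_point_offset is the distance from the TCP to the grasp point, in m); z points along the fingers, y is the line along which they close (so a half turn about z gives the same grasp; the last joint's range is limited). The gripper opens to 88 mm and grips with 3 to 60 N. Pads are 18 mm wide; open, the fingers measure 123 mm over their backs; the gripper's body (75 mm by 187 mm) begins 45 mm behind the grasp point.
Start: joints at [-1.112, 0.689, -0.195, 1.565, 0.157, 0.902, -0.215], TCP at [0.258, 0.569, 0.239] pointing down, gripper open.
Joint ranges: [-3.01, 3.01], [-0.46, 2.08], [-1.47, 1.51], [0.13, 2.56], [-1, 4.14], [0.04, 2.09], [-2.66, 2.66]. Speed limits (rad/s): [2.57, 2.57, 3.14, 3.14, 3.14, 3.14, 3.14].

## Interface

Orientations are given as a unit quaternion [x, y, z, w].
In Python, from plant import r gives the robot as it stands.
- The arm moves only by the tool carry_out, never from a script. Its argument "rows" is a list of rows, each a list of 3 entries, a list of its own where there are three numbers: the shift along the tool's x, y, z in cm, then the turn, a rotation vector about the tool's x, y, z in degrees, then the closure, from 0 (fully open) to 1 (shut). A call has 1 to 12 rows; each row is the pose to reach, as a shift and turn from the pose commanded when the call began, along the tool's axes at that moment; what a row does not reach only later rows make up. A row lasts 1/10 s, in which the tool goes at most 50 mm and 8.59 degrees, less where a joint would pass 70% of its speed; a pose out of reach is approached as far as the arm can. A call with a gripper value outside its range is refused whole. The fingers move at their own pace and stop on an object; "newtons" is the grip in N (left out, the last holds). Time passes only in rows, so rows that repeat a pose let the fingers close. It gives the time, the measured TCP pose, the force, the opening and the grip force at its end, in the units of the state.
- r.get_state(): the state, without advancing time (a new reading comes with each control period).
- r.snapshot(name): name is "scene" or "top"; returns a dict with "image" (420x560x3 uint8, red, green, blue), "fx", "fy", "cx", "cy" (pixels), "dist_coeffs" ([k1, k2, p1, p2, k3] as OpenCV has them; the pictures are not rectified), "pose" (4x4, takes a point from camera to world coordinates). Camera axes: x right, y up, looking along -z (the intrinsics and any distortion apply to the point x, -y, -z); pixel columns grow to the right and rows downward; lengths in m; the calibration is good to about 2 mm. A picture is of the moment at which its call begins. There is no depth.
- r.finish_job(): hands the job in; it is judged then, once.
The state is a dict: "clock": time; "q": joint angles; "qd": joint speeds; "joint_torque": joint torques, N m; "tool_pos": TCP position; "eef_rot": TCP orientation; "contact_force": force on the tool from outside, world axes, zero at the start; "moment": the same for the moment, N m; "opening": opening from 0.0 (shut) to 1.0 (fully open); "finger_force": force on a finger pad.
Only numpy, scipy, OpenCV 4.12 (cv2) and the standard library are available. Lean on these libraries where they do the work, as an engineer would, in place of code of your own. Each camera call takes 0.05 s, during which the arm holds its last target. There are 200 camera calls.

## Task

Put the three bare hole saws away in the wooden tray, upright with the teeth down: the small one in the smallest recess, the middle one in the middle-sized recess and the large one in the largest, each sitting fully down on the floor of its recess. The hole saw that is still on its arbor and the round wooden cores do not belong in the tray: leave them where they stand.

Things in the scene. Friction and masses are not known exactly. Their poses are not given: they have to be found in the camera images.
- tray: Flat dark-wood frame, 83 mm (its x) by 223 mm (its y) by 10 mm high, fixed to the table; it holds three square wooden inserts side by side in a row along its y. Origin at the centre of its underside, on the table; z up.
- small_saw_center (a point): The small bare hole saw: a plain red upright cup 24 mm in diameter and 56 mm tall, standing teeth down, flat top with a threaded hole and no shank; loose, under 0.25 kg. Point at its centre, 28 mm above its underside; z along its axis, up. Grip it in its upper half, so that the fingertips stay clear of the inserts.
- middle_saw_center (a point): The middle bare hole saw: a plain red upright cup 34 mm in diameter and 56 mm tall, standing teeth down, flat top with a threaded hole and no shank; loose, under 0.25 kg. Point at its centre, 28 mm above its underside; z along its axis, up. Grip it in its upper half, so that the fingertips stay clear of the inserts.
- large_saw_center (a point): The large bare hole saw: a plain red upright cup 44 mm in diameter and 56 mm tall, standing teeth down, flat top with a threaded hole and no shank; loose, under 0.25 kg. Point at its centre, 28 mm above its underside; z along its axis, up. Grip it in its upper half, so that the fingertips stay clear of the inserts.
- small_well_hole0 (a point): Fixed insert of light wood in the tray, 70 mm square and 10 mm high, with the smallest of the three round recesses: 40 mm in diameter, 8 mm deep, its floor lined with thin grey felt, 2 mm above the table. Its place in the row of three changes. Point at the centre of the recess's mouth, level with the insert's top (10 mm above the table); axes as the tray's.
- middle_well_hole0 (a point): Fixed insert of light wood in the tray, 70 mm square and 10 mm high, with the middle-sized of the three round recesses: 50 mm in diameter, 8 mm deep, its floor lined with thin grey felt, 2 mm above the table. Its place in the row of three changes. Point at the centre of the recess's mouth, level with the insert's top (10 mm above the table); axes as the tray's.
- large_well_hole0 (a point): Fixed insert of light wood in the tray, 70 mm square and 10 mm high, with the largest of the three round recesses: 60 mm in diameter, 8 mm deep, its floor lined with thin grey felt, 2 mm above the table. Its place in the row of three changes. Point at the centre of the recess's mouth, level with the insert's top (10 mm above the table); axes as the tray's.
- mounted_saw_center (a point): Look-alike that stays: a red hole saw cup 39 mm in diameter on its arbor, with a steel nut and a shank standing up from its top; 64 mm tall in all. Point on its axis, 32 mm above its underside.
- core_a_center (a point): Look-alike that stays: a plain round plywood core, 34 mm in diameter and 28 mm tall, with a small hole in its top. Point at its centre.
- core_b_center (a point): Look-alike that stays: a plain round plywood core, 34 mm in diameter and 28 mm tall, with a small hole in its top. Point at its centre.
Mind the look-alikes: they are no part of the job. What is shaped like the part that bears middle_saw_center but blue or green is not meant.

How it is judged:
At the end, for the whole second after the job is handed in: Each bare hole saw stands upright (within 0.12 rad), at rest, down on the floor of the recess of its own size (within 12 mm of the recess's centre, its own centre 25 to 34 mm above the table); the mounted hole saw and both wooden cores are within 20 mm of where they stood (horizontal distance between small_saw_center and small_well_hole0 below 0.012 m and height (world z) of small_saw_center between 0.025 and 0.034 m and angle between each of small_saw_center, middle_saw_center, large_saw_center's own z axis and vertical below 0.12 rad and horizontal distance between middle_saw_center and middle_well_hole0 below 0.012 m and height (world z) of middle_saw_center between 0.025 and 0.034 m and horizontal distance between large_saw_center and large_well_hole0 below 0.012 m and height (world z) of large_saw_center between 0.025 and 0.034 m and linear speed of each of small_saw, middle_saw, large_saw below 0.02 m/s and distance of each of mounted_saw_center, core_a_center, core_b_center from where it was at the start of the episode below 0.02 m); the robot touches nothing.
It fails at once if the mounted hole saw is moved by more than 20 mm (distance of mounted_saw_center from where it was at the start of the episode above 0.02 m).
It fails at once if the first wooden core is moved by more than 20 mm (distance of core_a_center from where it was at the start of the episode above 0.02 m).
It fails at once if the second wooden core is moved by more than 20 mm (distance of core_b_center from where it was at the start of the episode above 0.02 m).
It also fails if it takes over 74 s, if anything falls off the work surface, if the arm or the gripper's body presses on something with over 40 N, if the wrist force passes 120 N, or if a joint passes its speed limit or range.

## Working session

There is one attempt and no reset: what is moved stays moved. The work goes in short steps, Python scripts to look and compute and a tool call to move; the robot and the scene stay as the last step left them, time stands still between calls to the robot, and variables do not carry over. Pictures are saved under pics/ and viewed, at most 14 in all, crops included, and the job is handed in when it is done.

Besides the shell and the picture viewer there is one more tool, called after "Request:" in YAML: its name, and indented under it one key for each argument. carry_out: Moves the arm, as the interface text tells. Its arguments: {"type":"object","properties":{"rows":{"type":"array"},"newtons":{"type":"number"}},"required":["rows"]}

```bash
mkdir -p pics; ls; python3 - <<'E'
from plant import r
import cv2,numpy as np
for n in("top","scene"):
    s=r.snapshot(n); cv2.imwrite(f"pics/{n}0.png",s["image"][:,:,::-1]); print(n,{k:np.round(v,4).tolist() for k,v in s.items() if k!="image"})
print(r.get_state())
E
```

```text
pics
top {'fx': 503.0744, 'fy': 503.0744, 'cx': 285.1662, 'cy': 198.8963, 'dist_coeffs': [-0.126, 0.0, 0.0, 0.0, 0.0], 'pose': [[0.013, 0.9835, -0.1802, 0.3075], [-0.9999, 0.0117, -0.0083, -0.3643], [-0.0061, 0.1803, 0.9836, 1.0608], [0.0, 0.0, 0.0, 1.0]]}
scene {'fx': 471.4597, 'fy': 471.4597, 'cx': 287.5349, 'cy': 199.5348, 'dist_coeffs': [-0.0069, 0.0, 0.0, 0.0, 0.0], 'pose': [[0.6716, 0.3837, -0.6339, -0.0673], [-0.7406, 0.322, -0.5898, -0.8736], [-0.0222, 0.8655, 0.5004, 0.482], [0.0, 0.0, 0.0, 1.0]]}
{'clock': 0.1, 'q': array([-1.11221324,  0.68987452, -0.19456851,  1.56622909,  0.15728296,
        0.90250551, -0.21513467]), 'qd': array([-0.00070616, -0.00175494, -0.00049957, -0.00316328, -0.00098692,
       -0.00086338,  0.00091051]), 'joint_torque': array([-3.06812035e-03, -5.28498745e+01, -1.27131421e+00, -1.53834254e+01,
       -5.25274768e-02,  2.08647834e-03,  3.08505366e-05]), 'tool_pos': array([0.25735626, 0.56893536, 0.23801035]), 'eef_rot': array([ 2.10765438e-01,  9.77536327e-01, -8.01535269e-04, -1.32896470e-04]), 'contact_force': array([0.40547112, 0.57661298, 0.11162241]), 'moment': array([ 0.01808352, -0.0211931 ,  0.04268277]), 'finger_force': 0.0, 'opening': 1.0044335688333417}
```

View pics/top0.png

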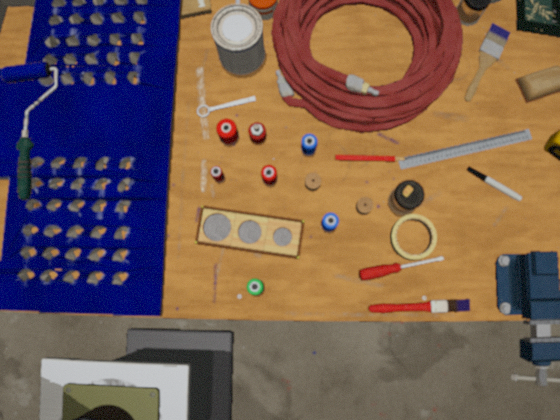

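View pics/scene0.png

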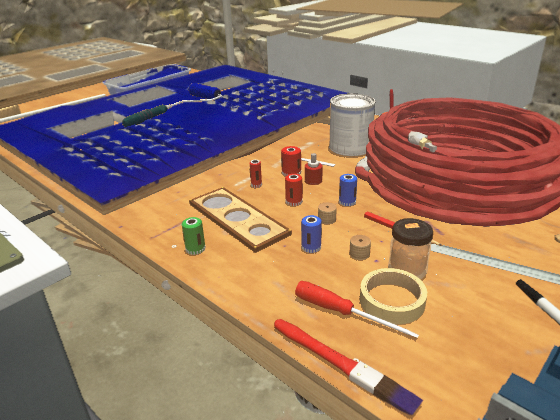

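The top view shows red cups at (227,130), (257,131), (217,173) and (269,174), with the tray at (250,231). The mounted one looks like (257,131), and the scene view also shows it at (314,170). Blue and green cups are at (309,143), (330,221) and (255,287), and the cores at (313,181) and (364,205). I'll take a close crop to confirm.

```bash
python3 - <<'E'
import cv2
a=cv2.imread("pics/top0.png")[105:265,185:345]; b=cv2.imread("pics/scene0.png")[135:265,175:375]
cv2.imwrite("pics/c1.png",cv2.resize(a,(592,592),interpolation=cv2.INTER_CUBIC))
cv2.imwrite("pics/c2.png",cv2.resize(b,(800,520),interpolation=cv2.INTER_CUBIC))
E
```

```text
(no output)
```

View pics/c1.png

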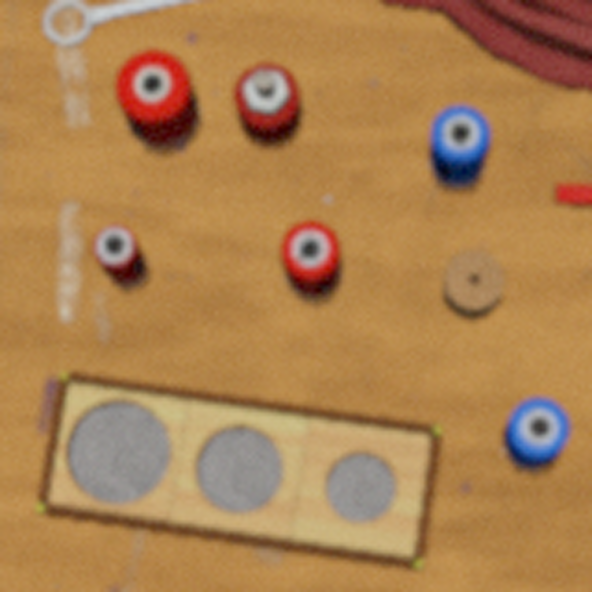

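View pics/c2.png

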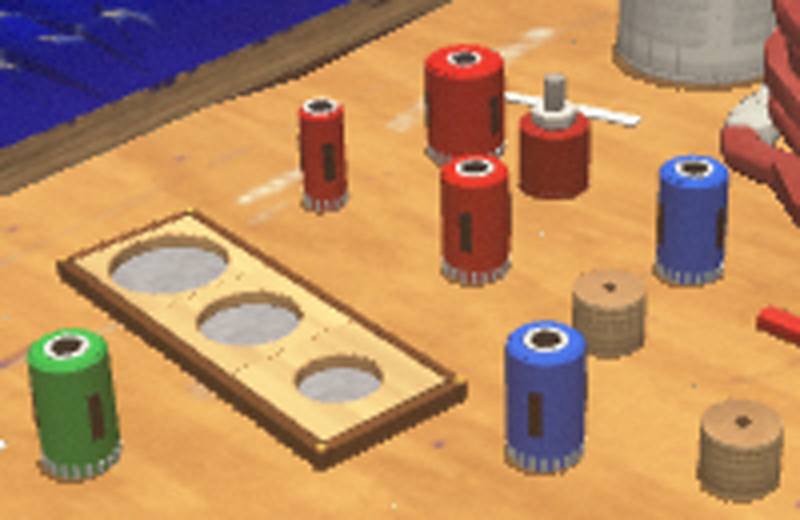

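c1 shows the bare cups with their top holes at large (152,84), small (114,245) and middle (310,249). The mounted saw, with nut and shank, is at (267,92). The wells run large (118,452), middle (239,469), small (361,487), and the tray corners are also visible. c2 confirms that only the cup at (555,150) has a shank.

```bash
cat > h.py <<'E'
import numpy as np,cv2
from plant import r
def world(s,uv,z):
    K=np.array([[s["fx"],0,s["cx"]],[0,s["fy"],s["cy"]],[0,0,1]])
    p=cv2.undistortPoints(np.array([[uv]],float),K,np.array(s["dist_coeffs"]))[0,0]
    P=np.array(s["pose"]); d=P[:3,:3]@[p[0],-p[1],-1]; o=P[:3,3]
    return o+d*(z-o[2])/d[2]
from scipy.spatial.transform import Rotation as R
def rel(xyz,yaw):  # TCP pointing down, tool y axis along world angle yaw
    st=r.get_state(); A=R.from_quat(st["eef_rot"]); y=np.array([np.cos(yaw),np.sin(yaw),0])
    best=None
    for sg in(1,-1):
        yy=y*sg; B=R.from_matrix(np.c_[np.cross(yy,[0,0,-1]),yy,[0,0,-1]])
        v=(A.inv()*B).as_rotvec(degrees=True)
        if best is None or np.linalg.norm(v)<np.linalg.norm(best): best=v
    print("shift cm",np.round(A.inv().apply(np.array(xyz)-st["tool_pos"])*100,2),"turn",np.round(best,1))
E
python3 - <<'E'
from h import *
t=r.snapshot("top"); s=r.snapshot("scene")
T=lambda c:(185+(c[0]+.5)/3.7-.5,105+(c[1]+.5)/3.7-.5)
S=lambda c:(175+(c[0]+.5)/4-.5,135+(c[1]+.5)/4-.5)
for n,a,b,z in [("large",(152,84),(464,58),.056),("small",(114,245),(320,106),.056),("middle",(310,249),(473,168),.056),("mount",(267,88),(555,80),.064),
 ("Lw",(118,452),(169,262),.01),("Mw",(239,469),(249,317),.01),("Sw",(361,487),(339,377),.01),("c1",(64,377),(190,212),.01),("c2",(437,430),(466,380),.01),("c3",(418,563),(320,460),.01),("c4",(41,508),(60,264),.01),("coreA",(474,279),(609,288),.028)]:
    p,q=world(t,T(a),z),world(s,S(b),z); print(n,p.round(4)[:2],q.round(4)[:2])
E
```

```text
large [ 0.6425 -0.2292] [ 0.642  -0.2269]
small [ 0.5485 -0.2114] [ 0.5476 -0.2096]
middle [ 0.5474 -0.3206] [ 0.546 -0.319]
mount [ 0.638 -0.295] [ 0.638  -0.2954]
Lw [ 0.4384 -0.2113] [ 0.4375 -0.21  ]
Mw [ 0.4296 -0.2807] [ 0.4279 -0.2799]
Sw [ 0.4203 -0.3502] [ 0.4192 -0.3495]
c1 [ 0.4814 -0.1785] [ 0.4791 -0.178 ]
c2 [ 0.4534 -0.393 ] [ 0.4546 -0.395 ]
c3 [ 0.3777 -0.3829] [ 0.3691 -0.3885]
c4 [ 0.4057 -0.1684] [ 0.4007 -0.1692]
coreA [ 0.5377 -0.4129] [ 0.5355 -0.4127]
```

Both cameras agree to about 2 mm, and the wells are 70 mm apart as expected. Next I'll check the clearances to the can and the green cup, and work out the first move.

```bash
python3 - <<'E'
from h import *
t=r.snapshot("top")
print("can",world(t,(243,76),0),"green",world(t,(255,287),.056),"wrench",world(t,(203,111),0))
rel((.642,-.228,.16),np.radians(-7)); rel((.642,-.228,.16),np.radians(45))
E
```

```text
can [ 0.78375012 -0.25603833  0.        ] green [ 0.31380567 -0.29841213  0.056     ] wrench [ 0.69923701 -0.16911191  0.        ]
shift cm [-67.89 -56.79   7.88] turn [-0.   0.  72.7]
shift cm [-67.89 -56.79   7.88] turn [-0.   0.  20.7]
```

Request:
carry_out:
  rows:
    - [[-67.9,-56.8,4],[0,0,72.7],0.3]
    - [[-67.9,-56.8,4],[0,0,72.7],0.3]
    - [[-67.9,-56.8,4],[0,0,72.7],0.3]
    - [[-67.9,-56.8,4],[0,0,72.7],0.3]
    - [[-67.9,-56.8,4],[0,0,72.7],0.3]
    - [[-67.9,-56.8,4],[0,0,72.7],0.3]
    - [[-67.9,-56.8,4],[0,0,72.7],0.3]
    - [[-67.9,-56.8,4],[0,0,72.7],0.3]
    - [[-67.9,-56.8,4],[0,0,72.7],0.3]
    - [[-67.9,-56.8,4],[0,0,72.7],0.3]
    - [[-67.9,-56.8,4],[0,0,72.7],0.3]
    - [[-67.9,-56.8,4],[0,0,72.7],0.3]

```text
clock: 1.45
tool_pos: [0.5187, 0.0278, 0.2116]
eef_rot: [0.749, 0.662, 0.0, -0.0]
contact_force: [0.3, 0.2, -1.0]
opening: 0.702
finger_force: 0.0
```

```bash
python3 - <<'E'
from h import *
rel((.642,-.228,.12),np.radians(-7))
E
```

```text
shift cm [-23.89  15.36   9.16] turn [ 0. -0. -0.]
```

Request:
carry_out:
  rows:
    - [[-23.9,15.4,9.2],[0,0,0],0.3]
    - [[-23.9,15.4,9.2],[0,0,0],0.3]
    - [[-23.9,15.4,9.2],[0,0,0],0.3]
    - [[-23.9,15.4,9.2],[0,0,0],0.3]
    - [[-23.9,15.4,9.2],[0,0,0],0.3]
    - [[-23.9,15.4,9.2],[0,0,0],0.3]
    - [[-23.9,15.4,9.2],[0,0,0],0.3]
    - [[-23.9,15.4,9.2],[0,0,0],0.3]
    - [[-23.9,15.4,9.2],[0,0,0],0.3]
    - [[-23.9,15.4,9.2],[0,0,0],0.3]

```text
clock: 2.45
tool_pos: [0.6418, -0.224, 0.1203]
eef_rot: [0.748, 0.663, 0.001, -0.0]
contact_force: [-0.2, 0.7, 0.2]
opening: 0.699
finger_force: 0.0
```

```bash
python3 - <<'E'
from h import *
rel((.642,-.228,.031),np.radians(-7))
a=r.snapshot("top")["image"][60:220,165:325,::-1]; b=r.snapshot("scene")["image"][70:220,200:400,::-1]
o=np.hstack([cv2.resize(a,(400,400)),cv2.resize(b,(400,300))[:,:] if 0 else cv2.resize(b,(400,400))])
cv2.imwrite("pics/d1.png",o)
E
```

```text
shift cm [-0.4   0.06  8.93] turn [ 0.  -0.1  0.1]
```

View pics/d1.png

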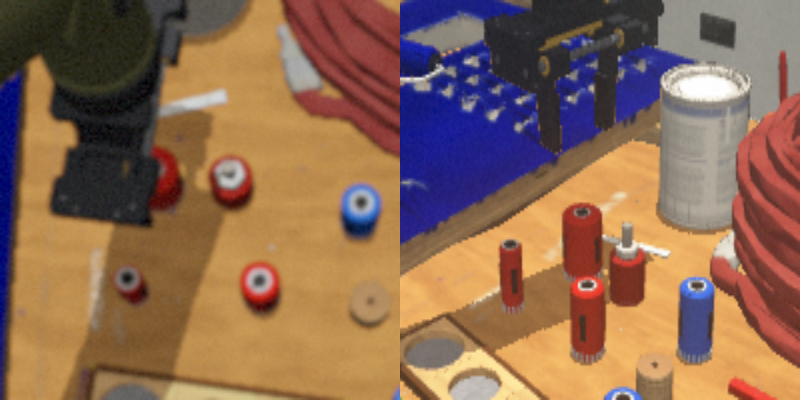

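The view shows the jaws above the large saw: the fingertips straddle its column in the scene crop (575,132 against 581,205). I'll descend and grip.

Request:
carry_out:
  rows:
    - [[-0.2,0.1,2],[0,0,0],0.3]
    - [[-0.2,0.1,4],[0,0,0],0.3]
    - [[-0.2,0.1,5.5],[0,0,0],0.3]
    - [[-0.2,0.1,7],[0,0,0],0.3]
    - [[-0.2,0.1,8],[0,0,0],0.3]
    - [[-0.2,0.1,8.9],[0,0,0],0.3]
    - [[-0.2,0.1,8.9],[0,0,0],0.3]
    - [[-0.2,0.1,8.9],[0,0,0],0.3]
  newtons: 15

```text
clock: 3.35
tool_pos: [0.6426, -0.2287, 0.0308]
eef_rot: [0.749, 0.662, 0.0, 0.0]
contact_force: [0.6, 0.5, 0.1]
opening: 0.702
finger_force: 0.0
```

```bash
python3 - <<'E'
from h import *
rel((.642,-.228,.031),np.radians(-7))
E
```

```text
shift cm [ 0.06 -0.06 -0.02] turn [ 0.  0. -0.]
```

Request:
carry_out:
  rows:
    - [[0,0,0],[0,0,0],0.42]
    - [[0,0,0],[0,0,0],0.6]
    - [[0,0,0],[0,0,0],0.7]
    - [[0,0,0],[0,0,0],0.7]
    - [[0,0,0],[0,0,0],0.7]
    - [[0,0,-1],[0,0,0],0.7]
    - [[0,0,-3],[0,0,0],0.7]
    - [[0,0,-5],[0,0,0],0.7]
    - [[0,0,-7],[0,0,0],0.7]
    - [[0,0,-7],[0,0,0],0.7]
    - [[0,0,-7],[0,0,0],0.7]
  newtons: 15

```text
clock: 4.45
tool_pos: [0.6424, -0.2284, 0.1005]
eef_rot: [0.749, 0.662, 0.0, 0.0]
contact_force: [0.4, -0.3, -1.9]
opening: 0.49
finger_force: 15.0
```

```bash
python3 - <<'E'
from h import *
rel((.438,-.2105,.105),np.radians(-7))
E
```

```text
shift cm [ -0.72 -20.5   -0.46] turn [ 0. -0. -0.]
```

Request:
carry_out:
  rows:
    - [[0,0,-2],[0,0,0],0.7]
    - [[-0.2,-4,-3],[0,0,0],0.7]
    - [[-0.3,-8,-3],[0,0,0],0.7]
    - [[-0.5,-12,-3],[0,0,0],0.7]
    - [[-0.6,-15,-3],[0,0,0],0.7]
    - [[-0.7,-18,-2],[0,0,0],0.7]
    - [[-0.7,-20.5,0],[0,0,0],0.7]
    - [[-0.7,-20.5,2],[0,0,0],0.7]
    - [[-0.7,-20.5,4],[0,0,0],0.7]
    - [[-0.7,-20.5,4.5],[0,0,0],0.7]
    - [[-0.7,-20.5,4.5],[0,0,0],0.7]

```text
clock: 5.55
tool_pos: [0.4373, -0.21, 0.0545]
eef_rot: [0.749, 0.662, -0.001, -0.001]
contact_force: [-1.2, -0.1, -1.6]
opening: 0.49
finger_force: 15.0
```

```bash
python3 - <<'E'
from h import *
rel((.438,-.2105,.033),np.radians(-7))
s=r.snapshot("scene"); cv2.imwrite("pics/e1.png",cv2.resize(s["image"][125:275,175:375,::-1],(800,600),interpolation=cv2.INTER_CUBIC))
E
```

```text
shift cm [-0.05  0.08  2.15] turn [-0.1 -0.  -0. ]
```

View pics/e1.png

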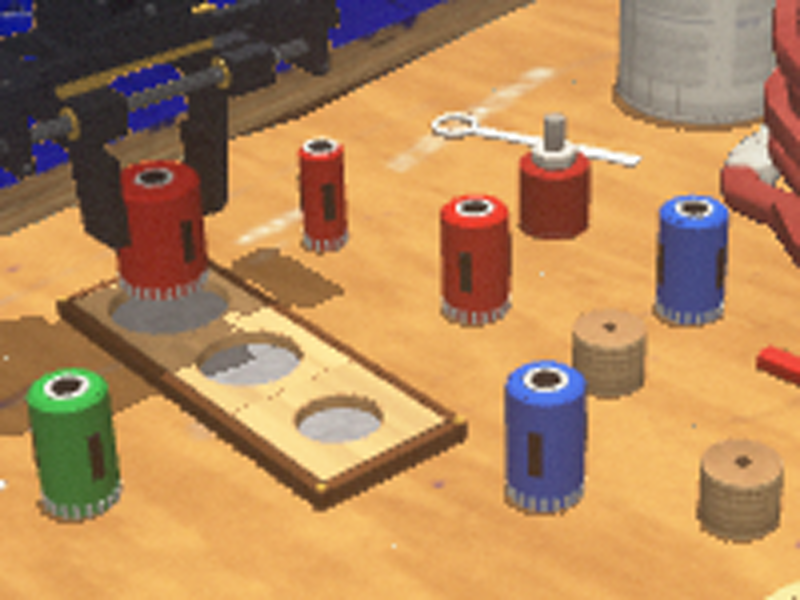

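The large saw is held upright with its teeth (165,290) right above the largest recess (168,305). I'll lower it, release and retreat.

Request:
carry_out:
  rows:
    - [[0,0,1],[0,0,0],0.7]
    - [[0,0,1.8],[0,0,0],0.7]
    - [[0,0,2.2],[0,0,0],0.7]
    - [[0,0,2.2],[0,0,0],0.7]
    - [[0,0,2.2],[0,0,0],0.45]
    - [[0,0,2.2],[0,0,0],0.3]
    - [[0,0,2.2],[0,0,0],0.3]
    - [[0,0,2.2],[0,0,0],0.3]
    - [[0,0,0],[0,0,0],0.3]
    - [[0,0,-3],[0,0,0],0.3]
    - [[0,0,-7],[0,0,0],0.3]
    - [[0,0,-7],[0,0,0],0.3]

```text
clock: 6.8
tool_pos: [0.4401, -0.2115, 0.1294]
eef_rot: [0.749, 0.662, 0.002, 0.003]
contact_force: [0.4, -0.1, -1.2]
opening: 0.7
finger_force: 0.0
```

```bash
python3 - <<'E'
from h import *
rel((.5475,-.2105,.12),np.radians(-7))
E
```

```text
shift cm [ 1.43 10.63  1.02] turn [ 0.4  0.1 -0.1]
```

Request:
carry_out:
  rows:
    - [[0.7,5,0.5],[0,0,0],0.4]
    - [[1.4,9,0.5],[0,0,0],0.4]
    - [[1.4,10.8,0.5],[0,0,0],0.4]
    - [[1.4,10.8,0.5],[0,0,0],0.4]
    - [[1.4,10.8,0.5],[0,0,0],0.4]
    - [[1.4,10.8,0.5],[0,0,0],0.4]

```text
clock: 7.4
tool_pos: [0.5447, -0.2099, 0.12]
eef_rot: [0.749, 0.662, -0.001, -0.001]
contact_force: [0.4, 0.2, -0.4]
opening: 0.6
finger_force: 0.0
```

```bash
python3 - <<'E'
from h import *
rel((.548,-.2105,.031),np.radians(-7))
s=r.snapshot("scene"); cv2.imwrite("pics/e2.png",cv2.resize(s["image"][105:255,155:355,::-1],(800,600),interpolation=cv2.INTER_CUBIC))
E
```

```text
shift cm [-0.02  0.36  8.9 ] turn [-0.2 -0.  -0.1]
```

View pics/e2.png

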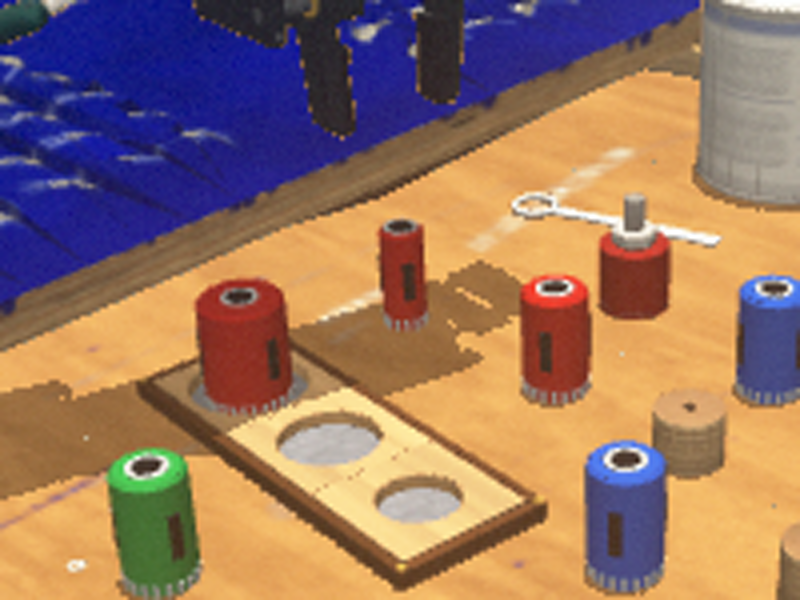

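The large saw stands upright in its recess at (245,345). The jaws are above the small one at (405,275). I'll grip the small saw.

Request:
carry_out:
  rows:
    - [[0,0.2,3],[0,0,0],0.4]
    - [[0,0.2,6],[0,0,0],0.4]
    - [[0,0.2,8],[0,0,0],0.4]
    - [[0,0.2,8.9],[0,0,0],0.4]
    - [[0,0.2,8.9],[0,0,0],0.4]
    - [[0,0.2,8.9],[0,0,0],0.4]
    - [[0,0.2,8.9],[0,0,0],0.65]
    - [[0,0.2,8.9],[0,0,0],0.75]
    - [[0,0.2,8.9],[0,0,0],0.9]
    - [[0,0.2,8.9],[0,0,0],0.9]
    - [[0,0.2,8.9],[0,0,0],0.9]
    - [[0,0.2,8.9],[0,0,0],0.9]

```text
clock: 8.65
tool_pos: [0.549, -0.21, 0.0319]
eef_rot: [0.749, 0.662, 0.0, 0.0]
contact_force: [-0.4, -0.0, 2.8]
opening: 0.263
finger_force: 14.8
```

```bash
python3 - <<'E'
from h import *
rel((.4197,-.350,.033),np.radians(-7))
E
```

```text
shift cm [-15.48 -11.12  -0.11] turn [ 0.  0. -0.]
```

Request:
carry_out:
  rows:
    - [[0,0,-3],[0,0,0],0.9]
    - [[0,0,-7],[0,0,0],0.9]
    - [[-2,-1.5,-9],[0,0,0],0.9]
    - [[-5,-3.5,-9],[0,0,0],0.9]
    - [[-8,-5.8,-9],[0,0,0],0.9]
    - [[-11,-7.9,-9],[0,0,0],0.9]
    - [[-14,-10,-8],[0,0,0],0.9]
    - [[-15.5,-11.1,-6],[0,0,0],0.9]
    - [[-15.5,-11.1,-4],[0,0,0],0.9]
    - [[-15.5,-11.1,-2.5],[0,0,0],0.9]
    - [[-15.5,-11.1,-2.3],[0,0,0],0.9]
    - [[-15.5,-11.1,-2.3],[0,0,0],0.9]

```text
clock: 9.85
tool_pos: [0.4196, -0.3499, 0.0544]
eef_rot: [0.749, 0.662, -0.0, -0.0]
contact_force: [-0.5, 0.3, -0.2]
opening: 0.263
finger_force: 14.9
```

```bash
python3 - <<'E'
from h import *
rel((.4197,-.350,.034),np.radians(-7))
s=r.snapshot("scene"); cv2.imwrite("pics/e3.png",cv2.resize(s["image"][125:275,175:375,::-1],(800,600),interpolation=cv2.INTER_CUBIC))
E
```

```text
shift cm [-0.01  0.02  2.04] turn [-0. -0. -0.]
```

View pics/e3.png

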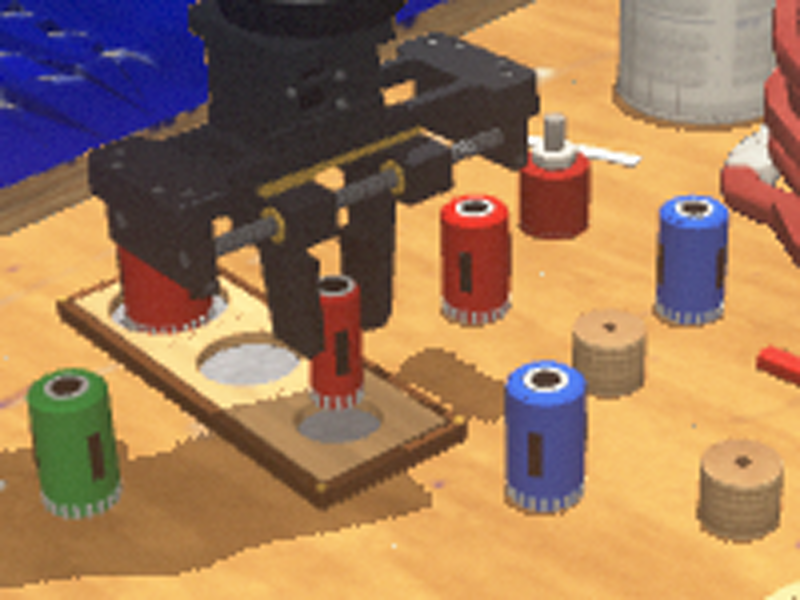

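The small saw is upright above the smallest recess (340,418). I'll lower it, release and go up.

Request:
carry_out:
  rows:
    - [[0,0,1],[0,0,0],0.9]
    - [[0,0,1.8],[0,0,0],0.9]
    - [[0,0,2.1],[0,0,0],0.9]
    - [[0,0,2.1],[0,0,0],0.9]
    - [[0,0,2.1],[0,0,0],0.65]
    - [[0,0,2.1],[0,0,0],0.4]
    - [[0,0,2.1],[0,0,0],0.4]
    - [[0,0,2.1],[0,0,0],0.4]
    - [[0,0,0],[0,0,0],0.4]
    - [[0,0,-3],[0,0,0],0.4]
    - [[0,0,-6.5],[0,0,0],0.4]
    - [[0,0,-6.5],[0,0,0],0.4]

```text
clock: 11.1
tool_pos: [0.4218, -0.352, 0.1233]
eef_rot: [0.749, 0.662, 0.001, 0.004]
contact_force: [-0.0, -0.6, -0.0]
opening: 0.598
finger_force: 0.0
```

```bash
python3 - <<'E'
from h import *
rel((.547,-.320,.12),np.radians(-7))
E
```

```text
shift cm [ 4.71 12.03  0.4 ] turn [ 0.4  0.2 -0.1]
```

Request:
carry_out:
  rows:
    - [[1.6,4,0],[0,0,0],0.35]
    - [[3.2,8,0],[0,0,0],0.35]
    - [[4.6,12.2,0],[0,0,0],0.35]
    - [[4.6,12.2,0],[0,0,0],0.35]
    - [[4.6,12.2,0],[0,0,0],0.35]
    - [[4.6,12.2,0],[0,0,0],0.35]
    - [[4.6,12.2,0],[0,0,0],0.35]

```text
clock: 11.8
tool_pos: [0.5445, -0.3204, 0.1192]
eef_rot: [0.75, 0.662, -0.001, -0.001]
contact_force: [-0.5, -0.5, -0.1]
opening: 0.649
finger_force: 0.0
```

```bash
python3 - <<'E'
from h import *
rel((.547,-.320,.031),np.radians(-7))
s=r.snapshot("scene"); cv2.imwrite("pics/e4.png",cv2.resize(s["image"][105:255,175:375,::-1],(800,600),interpolation=cv2.INTER_CUBIC))
E
```

```text
shift cm [0.08 0.26 8.82] turn [-0.1  0.  -0.2]
```

View pics/e4.png

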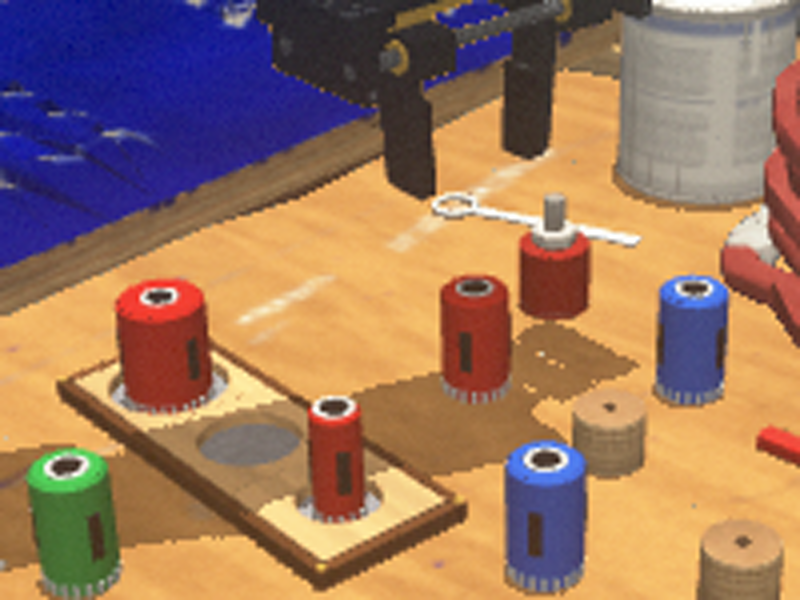

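The small saw sits in its recess (340,460), and the jaws hover above the middle saw (475,340). I'll grip it.

Request:
carry_out:
  rows:
    - [[0,0.1,3],[0,0,0],0.35]
    - [[0,0.1,6],[0,0,0],0.35]
    - [[0,0.1,8],[0,0,0],0.35]
    - [[0,0.1,8.8],[0,0,0],0.35]
    - [[0,0.1,8.8],[0,0,0],0.35]
    - [[0,0.1,8.8],[0,0,0],0.35]
    - [[0,0.1,8.8],[0,0,0],0.55]
    - [[0,0.1,8.8],[0,0,0],0.65]
    - [[0,0.1,8.8],[0,0,0],0.8]
    - [[0,0.1,8.8],[0,0,0],0.8]
    - [[0,0.1,8.8],[0,0,0],0.8]
    - [[0,0.1,8.8],[0,0,0],0.8]

```text
clock: 13.05
tool_pos: [0.5475, -0.3198, 0.0322]
eef_rot: [0.749, 0.662, 0.0, 0.0]
contact_force: [-1.7, 0.3, 5.3]
opening: 0.377
finger_force: 14.9
```

```bash
python3 - <<'E'
from h import *
rel((.429,-.2803,.033),np.radians(-7))
E
```

```text
shift cm [  2.47 -12.25  -0.09] turn [ 0.  0. -0.]
```

Request:
carry_out:
  rows:
    - [[0,0,-3],[0,0,0],0.8]
    - [[0,0,-7],[0,0,0],0.8]
    - [[0.4,-2,-9],[0,0,0],0.8]
    - [[1,-5,-9],[0,0,0],0.8]
    - [[1.6,-8,-9],[0,0,0],0.8]
    - [[2.1,-10.5,-9],[0,0,0],0.8]
    - [[2.5,-12.2,-8],[0,0,0],0.8]
    - [[2.5,-12.2,-6],[0,0,0],0.8]
    - [[2.5,-12.2,-4],[0,0,0],0.8]
    - [[2.5,-12.2,-2.5],[0,0,0],0.8]
    - [[2.5,-12.2,-2.3],[0,0,0],0.8]
    - [[2.5,-12.2,-2.3],[0,0,0],0.8]

```text
clock: 14.25
tool_pos: [0.4292, -0.2797, 0.0543]
eef_rot: [0.749, 0.662, -0.0, -0.0]
contact_force: [-0.8, -0.2, -0.8]
opening: 0.375
finger_force: 14.9
```

```bash
python3 - <<'E'
from h import *
rel((.429,-.2803,.0342),np.radians(-7))
E
```

```text
shift cm [-0.07 -0.01  2.01] turn [-0. -0. -0.]
```

Request:
carry_out:
  rows:
    - [[0,0,1],[0,0,0],0.8]
    - [[0,0,1.8],[0,0,0],0.8]
    - [[0,0,2.1],[0,0,0],0.8]
    - [[0,0,2.1],[0,0,0],0.8]
    - [[0,0,2.1],[0,0,0],0.55]
    - [[0,0,2.1],[0,0,0],0.38]
    - [[0,0,2.1],[0,0,0],0.38]
    - [[0,0,2.1],[0,0,0],0.38]
    - [[0,0,0],[0,0,0],0.38]
    - [[0,0,-3],[0,0,0],0.38]
    - [[0,0,-7],[0,0,0],0.38]
    - [[0,0,-10],[0,0,0],0.38]

```text
clock: 15.45
tool_pos: [0.4295, -0.28, 0.1564]
eef_rot: [0.749, 0.662, 0.0, 0.0]
contact_force: [0.8, 0.3, -0.1]
opening: 0.622
finger_force: 0.0
```

Request:
carry_out:
  rows:
    - [[-5,0,-5],[0,0,0],0.38]
    - [[5,0,-8],[0,0,0],0.38]
    - [[10,0,-8],[0,0,0],0.38]
    - [[15,0,-8],[0,0,0],0.38]
    - [[20,0,-8],[0,0,0],0.38]
    - [[25,0,-8],[0,0,0],0.38]
    - [[25,0,-8],[0,0,0],0.38]
    - [[25,0,-8],[0,0,0],0.38]
    - [[25,0,-8],[0,0,0],0.38]
    - [[25,0,-8],[0,0,0],0.38]

```text
clock: 16.45
tool_pos: [0.4596, -0.0332, 0.2346]
eef_rot: [0.75, 0.662, -0.0, 0.0]
contact_force: [0.4, -0.3, 0.4]
opening: 0.621
finger_force: 0.0
```

```bash
python3 - <<'E'
from h import *
s=r.snapshot("scene"); cv2.imwrite("pics/f1.png",cv2.resize(s["image"][125:275,175:375,::-1],(800,600),interpolation=cv2.INTER_CUBIC))
t=r.snapshot("top"); cv2.imwrite("pics/f2.png",cv2.resize(t["image"][105:265,185:345,::-1],(592,592),interpolation=cv2.INTER_CUBIC))
print(r.get_state()["tool_pos"])
E
```

```text
[ 0.45968616 -0.03361357  0.23458356]
```

View pics/f1.png

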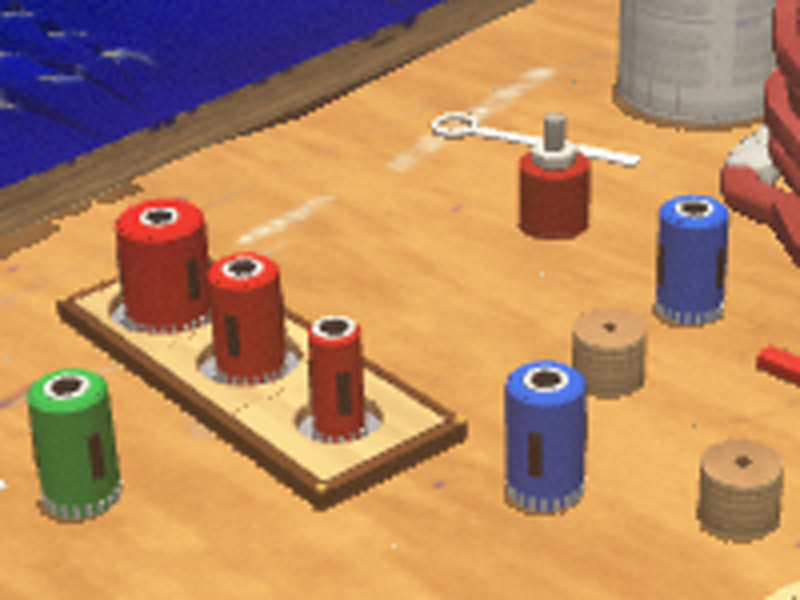

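View pics/f2.png

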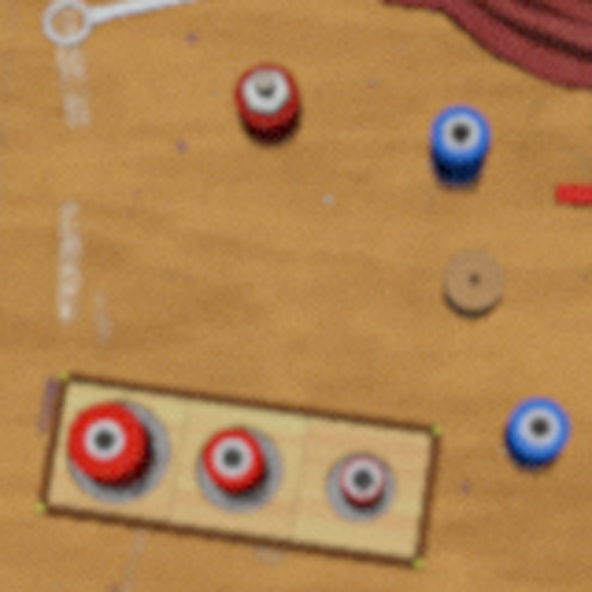

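f1 and f2 show all three saws upright in their own recesses, with tops in f2 at (104,439), (232,458) and (362,480). The mounted saw and the cores haven't moved. I'll check the offsets, then hand in.

```bash
python3 - <<'E'
from h import *
t=r.snapshot("top"); ok=True
for a,w in[((104,439),(.438,-.2107)),((232,458),(.4288,-.2803)),((362,480),(.4197,-.350))]:
    d=world(t,(185+(a[0]+.5)/3.7-.5,105+(a[1]+.5)/3.7-.5),.058)[:2]-w; print(d.round(4)); ok&=np.linalg.norm(d)<.008
if ok: print(r.finish_job())
E
```

```text
[0.0015 0.0003]
[ 0.0012 -0.0003]
[-0.0008 -0.0013]
the job is handed in; nothing more can be done
None
```

The job is handed in: all three bare hole saws stand upright in their own recesses, each measured within 2 mm of centre, the mounted saw and both cores were not moved, and it took about 17 s of the 74 s allowed.

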